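# Load a lever-arch hold-down jig

## Task

Lift the red lever of the hold-down jig until its two steel arches spring open, lay the dark wooden offcut lengthwise in the bed between the two low rails and slide it gently, fully home against the brass stop. Then press the lever down again, feeling for the bite, only until the arches' rubber bar grips the wood firmly, well before the lever lies flat, which would crush it, and let go; leave the things lying around where they are.

Things in the scene. Friction and masses are not known exactly. Their poses are not given: they have to be found in the camera images.
- jig: plywood board 140 (x) x 212 (y) x 24 mm, fixed to the table. Origin at table height on the bed's centre line; x runs along the bed to the stop, y left, z up; board spans x -55..85, y -136..76 mm. The bed is its top face (24 mm up) between two pale wooden rails, 9 mm high, 54 mm apart (27 mm either side of y = 0), at x -30..55 mm, with a flared mouth from x = -47.
- bed_end (a point): foot of the brass stop's face, mid-bed, at bed height: jig frame (60, 0, 24) mm, axes as the jig's. Fully home, the wood's end face touches this plane x = 60 mm; its centre is then 80.5 mm before this point and its last 46 mm stick out past the board's front edge, 24 mm above the table.
- stop: brass end stop, 12 x 50 x 20 mm, fixed on the board; origin at bed_end. It is to be met gently: 5 to 10 N is plenty, a push of more than 25 N shifts its setting.
- workpiece: dark brown wooden offcut, 47 x 161 x 22 mm (width x, length y, height z), 0.07 to 0.15 kg; origin at the centre of its underside; lies flat on the table, long axis roughly along the world's x. Either end may go first. The saw's guide arm hangs over the table farther on (about x 0.6, y -0.05): keep the robot's wrist short of it.
- arches: two steel hoops on a shaft left of the bed, origin on the shaft: jig (29, 45, 50) mm. Open, they lean over the bed at jig x -5..63, with 45 mm between bar and bed: the wood goes in from the front, under them. Sprung rubber bar under them (64 x 14 mm, 16 N/mm) presses on the wood. Its height varies by 6 mm, unmeasured. About 20 N on the wood is a firm grip, under 8 loose, over 40 crushes.
- lever_pivot (a point): pivot of the lever: jig frame (50, -100, 52) mm, axis along the jig's y. Pressed slowly, the knob needs 3 to 5 N below 0.4 rad until the bar meets the wood, at 0.14 to 0.35 rad; then 1 N more per mm of knob travel (0.25 N per N on the wood). 5 N above the lowest push, about 8 N in all, is right. Read it while moving: at a standstill friction hides it. Pressed flat, it crushes the wood.
- knob (a point): centre of the red cross grip at the lever's end, a cylinder 18 mm in diameter and 30 mm long along the jig's y. With the lever at angle a it stands at lever_pivot + 100 mm (-cos a, 0, sin a) in the jig frame, 28 mm above the board at a = 0. Free by over 45 mm on both sides; its ends can be pinched from above (fingers closing along the jig's y) and turn between them.
- lever (a joint): lever angle, rad: 0 flat towards the jig's -x, as at the start, grows when lifted, 1.35 at its stop. Friction holds it where left. Lifting takes up to 9 N at the knob; beyond about 0.9 a spring throws lever and arches fully open (1.35). Pressing it back takes up to about 12 N at the knob at first, falling steadily to about 5 N at 0.4. The arches turn 0.7 times as far as the lever.
- hex_bolt: loose steel hex bolt, 27 x 98 x 24 mm; origin at the centre of its underside; to be left alone
- nut: loose steel hex nut, 36 x 41 x 19 mm; to be left alone
- square: loose try square with wooden stock, 110 x 212 x 18 mm; to be left alone
- oil_can: loose grey oil can with a thin spout, 72 x 100 x 170 mm; to be left alone
There are look-alikes about, which are no part of the job. Leave any turquoise look-alike of the workpiece alone.

How it is judged (in metres and radians):
On the way, in this order (a step that is already met when the one before it is completed fails the run):
1. the lever is lifted and the arches have sprung open, the wood not yet in the jig (value of joint lever above 1.1 rad and horizontal distance between workpiece and bed_end above 0.13 m), for 0.2 s.
2. the wood lies flat in the bed, home against the stop within 2 mm, with the arches still open (x of workpiece in the frame of bed_end between -0.0825 and -0.078 m and y of workpiece in the frame of bed_end between -0.006 and 0.006 m and z of workpiece in the frame of bed_end between -0.003 and 0.003 m and angle between the y axis of workpiece and the x axis of jig, either way round below 0.06 rad and angle between workpiece's own z axis and vertical below 0.05 rad and value of joint lever above 1 rad), for 0.2 s.
At the end, for the whole second after the job is handed in: The wood lies flat in the bed between the rails, its end within 2 mm of the brass stop and straight to 0.06 rad; the lever is down (below 0.5 rad) and the bar presses on the wood with 8 to 40 N; all at rest (x of workpiece in the frame of bed_end between -0.0825 and -0.078 m and y of workpiece in the frame of bed_end between -0.006 and 0.006 m and z of workpiece in the frame of bed_end between -0.003 and 0.003 m and angle between the y axis of workpiece and the x axis of jig, either way round below 0.06 rad and angle between workpiece's own z axis and vertical below 0.05 rad and contact force between workpiece and arches between 8 and 40 N and value of joint lever below 0.5 rad and linear speed of workpiece below 0.01 m/s and velocity of joint lever below 0.03 rad/s); the robot touches nothing.
It fails at once if the wood is rammed against the stop with more than 25 N (contact force between workpiece and stop above 25 N).
It fails at once if the arches crush the wood with more than 40 N (contact force between workpiece and arches above 40 N).
It fails at once if the bolt, nut, try square or oil can is shifted by more than 20 mm (distance of any of hex_bolt, nut, square, oil_can from where it was at the start of the episode above 0.02 m).
It also fails if it takes over 70 s, if anything falls off the work surface, if the arm or the gripper's body presses on something with over 40 N, if the wrist force passes 120 N, or if a joint passes its speed limit or range.

## Robot

A 7-joint arm with a two-finger parallel gripper is mounted at the origin on a cart in front of the work surface, level with it; the furniture and walls round the work are solid. World frame = base frame: x ahead of the robot, y to its left, z up, the work surface at z = 0. Lengths are in m, angles in degrees, forces in N, time in s.
With the tool pointing down it reaches from about 0.4 to 0.85 m from the base axis. Payload 6.9 kg.
Tool frame: the origin (TCP) lies at the very end of the fingers, on their centre line; the grasp point (between the pads) lies 19 mm behind it; z points along the fingers, y is the direction in which the jaws open and shut (so a half turn about z gives the same grasp; the last joint's range is limited). The gripper opens to 85 mm and grips with 20 to 120 N. Pads are 22 mm wide; open, the fingers measure 114 mm over their backs; the gripper's body (76 mm by 85 mm) begins 54 mm behind the grasp point. The pads swing forward as they close: fully open they stand 13 mm farther back than shut.
Start: joints at [6.045, 29.078, -13.613, 85.955, 7.202, 65.827, -8.869], TCP at [0.625, -0, 0.231] pointing down, gripper open.
Joint ranges: [-176.47, 176.47], [-13.61, 117.27], [-81.72, 77.17], [0.22, 143.17], [-87.28, 267.28], [10, 112.55], [-165.47, 165.47]. Speed limits (degrees/s): [136.94, 136.94, 180, 180, 180, 180, 180].

## Interface

Orientations are given as a 3x3 rotation matrix whose columns are the frame's x, y, z axes.
In Python, from rig import robot gives the robot as it stands. The module is installed in compiled form; this text tells all that it offers.
- The arm moves only by the shell command python3 -m pendant 'ROWS' [FORCE]. ROWS is JSON, a list of rows, each a list of 3 entries, a list of its own where there are three numbers: the closure, from 0 (fully open) to 1 (shut), then the shift along the tool's x, y, z in m, then the turn, a rotation vector about the tool's x, y, z in degrees. A call has 1 to 20 rows; each row is the pose to reach, as a shift and turn from the pose commanded when the call began, along the tool's axes at that moment; what a row does not reach only later rows make up. A row lasts 1/8 s, in which the tool goes at most 62.5 mm and 10.7 degrees, less where a joint would pass 70% of its speed; a pose out of reach is approached as far as the arm can. A call with a gripper value outside its range is refused whole. The fingers move at their own pace and stop on an object; FORCE is the grip in N (left out, the last holds). Time passes only in rows, so rows that repeat a pose let the fingers close. It gives the time, the measured TCP pose, the force and the opening at its end, in the units of the state.
- robot.observe(): the state, without advancing time (a new reading comes with each control period).
- robot.read_camera(name): name is "scene" or "side" or "wrist"; returns a dict with "img" (384x512x3 uint8, red, green, blue), "fovy" (degrees; the focal length in pixels is half the picture's height over the tangent of half this angle, whatever the lens; pixels are square), "cx", "cy" (the principal point, pixels), "R" (3x3) and "t" (3): a world point X has camera coordinates R X + t; the wrist camera has in their place "mount" (4x4, takes a point from camera to tool coordinates, whose origin is the TCP and whose axes are the flange's). Camera axes: x right, y down, z forward; pixel columns grow to the right and rows downward; lengths in m; the calibration is good to about 2 mm. A picture is of the moment at which its call begins: read the wrist's pose just before it. There is no depth.
- robot.sign_off(): hands the job in, once; it reports no verdict.
Trained networks look in a picture, given as the dict that the camera call returned (one of the last four; its "shot" number tells which), for a name from the list of things; names that differ only in an ending like _2 or _b are one class to them, and where a whole thing is asked for, a point or a joint stands for the part that bears it (a point fixed in the world has none). Each returns a list of dicts, best first, with "conf" (0 to 1); they miss things now and then, are a little off and sometimes report something else, mostly with a low value. They report only what shows in the picture. A call takes as long as a camera call. They do not tell look-alikes from the thing itself.
- robot.look_for(label, picture): "position" ([column, row] in pixels, amid what is visible of it).
The state is a dict: "clock": time; "q": joint angles; "joint_velocities": joint speeds; "joint_torque": joint torques, N m; "tool_pos": TCP position; "orientation": TCP orientation; "ft_force": force on the tool from outside, world axes, zero at the start; "torque": the same for the moment, N m; "gripper_width": finger opening in m.
Only numpy, scipy, OpenCV 4.12 (cv2) and the standard library are available. Lean on these libraries where they do the work, as an engineer would, in place of code of your own. Each camera call takes 0.05 s, during which the arm holds its last target. There are 200 camera calls.

## Working session

There is one attempt and no reset: what is moved stays moved. The work goes in short steps, Python scripts to look and compute and a shell command to move; the robot and the scene stay as the last step left them, time stands still between calls to the robot, and variables do not carry over. Pictures are saved under pics/ and viewed, about 8 in all and at most 12, crops included, and the job is handed in when it is done.

```bash
mkdir -p pics
cat > h.py <<'E'
import numpy as np, cv2
from rig import robot
def K(p):
    f=p["img"].shape[0]/2/np.tan(np.radians(p["fovy"])/2); return f,p["cx"],p["cy"]
def pose():
    s=robot.observe(); return np.array(s["tool_pos"]),np.array(s["orientation"])
def shot(name):
    P=pose(); p=robot.read_camera(name)
    if "R" in p: p["R"]=np.array(p["R"]);p["t"]=np.array(p["t"])
    else:
        M=np.array(p["mount"]); Rc=P[1]@M[:3,:3]; tc=P[1]@M[:3,3]+P[0]
        p["R"]=Rc.T; p["t"]=-Rc.T@tc
    return p
def ray(p,uv):
    f,cx,cy=K(p); d=np.array([(uv[0]-cx)/f,(uv[1]-cy)/f,1.]); return -p["R"].T@p["t"], p["R"].T@d
def atz(p,uv,z):
    o,d=ray(p,uv); return o+d*(z-o[2])/d[2]
def proj(p,X):
    f,cx,cy=K(p); c=p["R"]@np.array(X)+p["t"]; return np.array([cx+f*c[0]/c[2],cy+f*c[1]/c[2]])
def save(p,n): cv2.imwrite("pics/"+n+".png",p["img"][:,:,::-1])
def tri(p1,u1,p2,u2):
    o,d=ray(p1,u1);o2,d2=ray(p2,u2);A=np.stack([d,-d2],1);s=np.linalg.lstsq(A,o2-o,rcond=None)[0]
    a,b=o+d*s[0],o2+d2*s[1];return (a+b)/2,np.linalg.norm(a-b)
E
python3 - <<'E'
from h import *
s=robot.observe();print(s)
for n in ["scene","side"]:
    p=shot(n);save(p,n)
    print(n,"cam",-p["R"].T@p["t"],p["fovy"])
    for l in ["workpiece","jig","stop","arches","knob","lever","hex_bolt","nut","square","oil_can"]:
        print(l,[(np.round(d["position"]),round(d["conf"],2),np.round(atz(p,d["position"],0.02),3)) for d in robot.look_for(l,p)][:3])
a=cv2.imread("pics/scene.png");b=cv2.imread("pics/side.png")
cv2.imwrite("pics/both.png",cv2.resize(np.vstack([a,b]),None,fx=0.78,fy=0.78,interpolation=cv2.INTER_AREA))
E
```

```text
{'clock': 0.0, 'q': array([  6.04393309,  29.12554775, -13.60918712,  86.00816204,
         7.20221684,  65.82578376,  -8.86914931]), 'joint_velocities': array([ 0.05090502, -0.02392676, -0.00123498, -0.00584765, -0.0502518 ,
       -0.03386881, -0.02412791]), 'joint_torque': array([ 1.19726570e-03, -6.20588279e+01, -2.18696728e+00, -2.49655455e+01,
        1.23123583e-02,  1.21321963e-02,  2.04169703e-05]), 'tool_pos': array([ 6.24508883e-01, -6.89629477e-05,  2.30432865e-01]), 'orientation': array([[-3.53926047e-05,  9.99998457e-01, -1.75652899e-03],
       [ 9.99999999e-01,  3.53372533e-05, -3.15428438e-05],
       [-3.14807243e-05, -1.75653011e-03, -9.99998457e-01]]), 'ft_force': array([ 0.0835325 , -0.1838388 , -0.09259651]), 'torque': array([-0.02088108,  0.02265807,  0.00490926]), 'gripper_width': 0.08508580669379728}
scene cam [-0.00344605 -1.01459742  0.66943891] 46.49138104914453
workpiece [(array([310., 218.]), 0.96, array([ 0.652, -0.071,  0.02 ])), (array([340., 306.]), 0.83, array([ 0.504, -0.424,  0.02 ])), (array([288., 269.]), 0.81, array([ 0.47 , -0.261,  0.02 ]))]

[... 889 characters left out ...]
0.79, array([ 0.651, -0.074,  0.02 ]))]
jig [(array([247., 170.]), 0.68, array([0.576, 0.176, 0.02 ]))]
stop [(array([247., 172.]), 0.52, array([0.567, 0.163, 0.02 ]))]
arches [(array([252., 152.]), 0.7, array([0.643, 0.275, 0.02 ])), (array([246., 170.]), 0.37, array([0.571, 0.174, 0.02 ]))]
knob []
lever [(array([243., 173.]), 0.56, array([0.551, 0.166, 0.02 ]))]
hex_bolt [(array([239., 224.]), 0.48, array([ 0.42 , -0.085,  0.02 ]))]
nut [(array([314., 238.]), 0.61, array([ 0.631, -0.263,  0.02 ]))]
square [(array([184., 145.]), 0.62, array([0.398, 0.442, 0.02 ]))]
oil_can [(array([239., 129.]), 0.68, array([0.663, 0.451, 0.02 ])), (array([235., 174.]), 0.28, array([0.519, 0.173, 0.02 ]))]
```

View pics/scene.png

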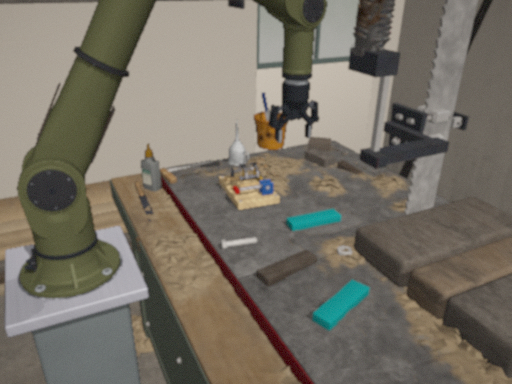

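View pics/side.png

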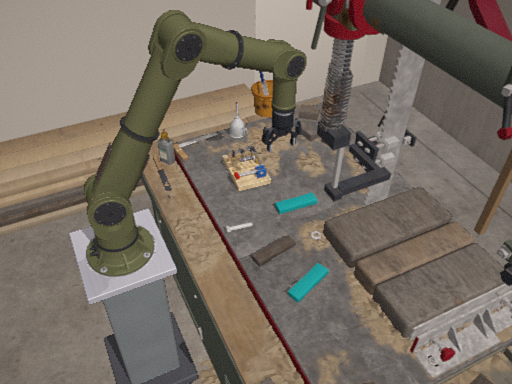

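Dark offcut: scene (288,269), side (275,250). The look-alikes are turquoise, at scene (315,218) and (340,304). The jig is at scene (249,190). Next I'll get the wrist view and a crop.

```bash
python3 - <<'E'
from h import *
p=shot("wrist");print(np.round(p["mount"],3),p["fovy"])
print("jig px",proj(p,[.58,.18,.03]),"wp px",proj(p,[.475,-.25,.02]))
for c in [(0,0),(511,0),(0,383),(511,383)]: print(c,np.round(atz(p,c,0),2))
p=shot("side");a=cv2.resize(p["img"][130:200,205:290],None,fx=7,fy=7,interpolation=cv2.INTER_CUBIC)
p=shot("scene");b=cv2.resize(p["img"][155:215,210:295],None,fx=7,fy=7,interpolation=cv2.INTER_CUBIC)
cv2.imwrite("pics/crop1.png",cv2.resize(np.vstack([a,b]),None,fx=.65,fy=.65)[:,:,::-1])
E
python3 -m pendant '[[0,[0.05,-0.03,-0.05],[0,0,0]],[0,[0.1,-0.06,-0.1],[0,0,0]],[0,[0.1,-0.08,-0.12],[0,0,0]],[0,[0.1,-0.08,-0.12],[0,0,0]]]'
python3 - <<'E'
from h import *
p=shot("wrist");save(p,"w1")
print("jig px",proj(p,[.58,.18,.03]))
E
```

```text
[[ 0.    -0.953 -0.304  0.077]
 [ 1.     0.001 -0.     0.   ]
 [ 0.    -0.304  0.953 -0.142]
 [ 0.     0.     0.     1.   ]] 63.36256435691896
jig px [211.64287029 -22.79404001] wp px [151.84251311 335.40328558]
(0, 0) [0.35 0.17 0.  ]
(511, 0) [0.89 0.17 0.  ]
(0, 383) [ 0.22 -0.36  0.  ]
(511, 383) [ 1.02 -0.36  0.  ]
clock: 1.75
tool_pos: [0.5444, 0.1029, 0.3553]
orientation: [[-0.004, 1.0, 0.006], [1.0, 0.004, 0.002], [0.002, 0.006, -1.0]]
ft_force: [0.8, -0.2, 0.9]
gripper_width: 0.0855
jig px [282.52946578  91.34745312]
```

View pics/w1.png

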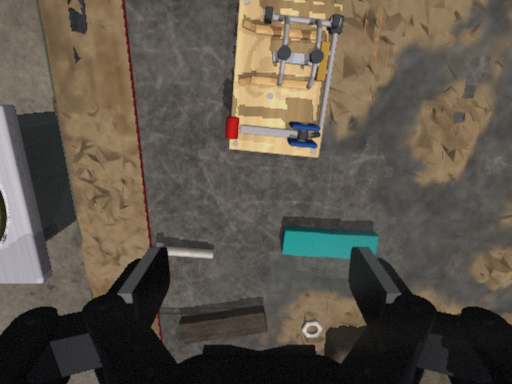

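The wrist view shows the red knob at (232,128), the blue lever pivot at (305,135), and the arches and bed at the top. The dark wood is at (223,323), the bolt at (187,252) and the nut at (312,328). Jig x runs roughly along world +x. I'll turn the tool -90° and look at the jig from its front side.

```bash
python3 - <<'E'
from h import *
P=np.array([0.5444,0.1029,0.3553])
p=robot.read_camera("wrist"); _,R=pose()
M=np.array(p["mount"]);Rc=R@M[:3,:3];p["R"]=Rc.T;p["t"]=-Rc.T@(R@M[:3,3]+pose()[0])
a=atz(p,(230,150),.024);b=atz(p,(319,157),.024);print(a,b,np.linalg.norm(b-a))
th=np.arctan2((b-a)[1],(b-a)[0]);print(np.degrees(th))
c,s=np.cos(th),np.sin(th);Rj=np.array([[c,-s],[s,c]])
o=(a+b)[:2]/2-Rj@np.array([.015,-.136]);print("origin",o,"knob",o+Rj@[-.05,-.1],"from px",atz(p,(232,128),.052))
for l in ["jig","knob","lever","arches","stop","workpiece"]:
    print(l,[(np.round(d["position"]),round(d["conf"],2)) for d in robot.look_for(l,p)][:3])
E
python3 -m pendant '[[0,[0.02,-0.02,0],[0,0,-10.5]],[0,[0.02,-0.05,0],[0,0,-21]],[0,[0.02,-0.08,0],[0,0,-31.5]],[0,[0.02,-0.08,0],[0,0,-42]],[0,[0.02,-0.08,0],[0,0,-52.5]],[0,[0.02,-0.08,0],[0,0,-63]],[0,[0.02,-0.08,0],[0,0,-73.5]],[0,[0.02,-0.08,0],[0,0,-84]],[0,[0.02,-0.08,0],[0,0,-94]],[0,[0.02,-0.08,0],[0,0,-94]],[0,[0.02,-0.08,0],[0,0,-94]]]'
python3 - <<'E'
from h import *
p=shot("wrist");save(p,"w2");print(robot.observe()["q"])
for l in ["jig","knob","lever","arches","stop"]:
    print(l,[(np.round(d["position"]),round(d["conf"],2)) for d in robot.look_for(l,p)][:3])
E
```

```text
[0.50153653 0.09056609 0.024     ] [0.63773354 0.07978841 0.024     ] 0.13662277548621965
-4.524558296458508
origin [0.56541033 0.22193672] knob [0.50767751 0.12619268] from px [0.50779843 0.1268048  0.052     ]
jig [(array([281.,  74.]), 0.82)]
knob [(array([255., 131.]), 0.57)]
lever [(array([261., 127.]), 0.65), (array([282.,  73.]), 0.42)]
arches [(array([298.,  48.]), 0.63)]
stop [(array([325.,  61.]), 0.53)]
workpiece [(array([226., 324.]), 0.83), (array([322., 240.]), 0.78)]
clock: 3.52
tool_pos: [0.4651, 0.1197, 0.351]
orientation: [[-0.998, -0.065, -0.001], [-0.065, 0.998, 0.0], [0.001, 0.0, -1.0]]
ft_force: [-0.6, 0.8, -0.4]
gripper_width: 0.0852
[  8.02843274  12.60001367 -32.54848401  93.90065141   6.94965773
  75.54815907  68.16313798]
jig [(array([299., 212.]), 0.71), (array([ 32., 238.]), 0.44)]
knob [(array([260., 198.]), 0.69)]
lever [(array([261., 194.]), 0.8)]
arches [(array([323., 235.]), 0.78)]
stop [(array([263., 196.]), 0.73), (array([446., 271.]), 0.68), (array([309., 250.]), 0.58)]
```

View pics/w2.png

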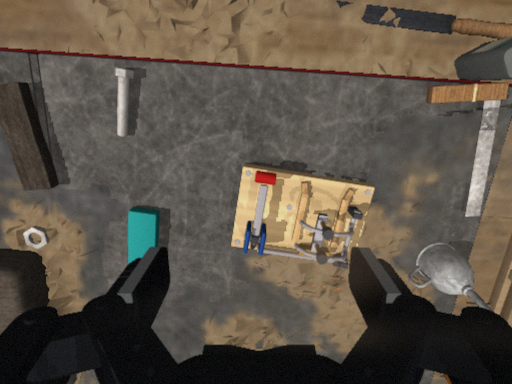

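This view shows the whole jig, with corners at about (243,165), (374,186) and (232,248) and the knob at (265,178). Bolt is at (122,100), square at (475,120), oil can at (445,270). I'll fit the jig pose from the corners and the red blob.

```bash
cat >> h.py <<'E'
def red(p):
    h=cv2.cvtColor(p["img"],cv2.COLOR_RGB2HSV);m=(((h[...,0]<8)|(h[...,0]>172))&(h[...,1]>170)&(h[...,2]>90)).astype(np.uint8)
    n,l,st,c=cv2.connectedComponentsWithStats(m);return [(c[i].round(1),st[i][:].tolist()) for i in range(1,n) if st[i][4]>40]
E
python3 - <<'E'
from h import *
from scipy.optimize import least_squares
p=shot("wrist");print(red(p))
for r in red(p): print(atz(p,r[0],.052))
J=[[-.055,-.136],[-.055,.076],[.085,-.136]];U=[(243,165),(374,186),(232,248)]
W=[atz(p,u,.024)[:2] for u in U];print(W)
f=lambda v:np.concatenate([v[:2]+np.array([[np.cos(v[2]),-np.sin(v[2])],[np.sin(v[2]),np.cos(v[2])]])@j-w for j,w in zip(np.array(J),W)])
s=least_squares(f,[.565,.22,-.08]);v=s.x;print(v,np.degrees(v[2]),s.fun)
R=np.array([[np.cos(v[2]),-np.sin(v[2])],[np.sin(v[2]),np.cos(v[2])]]);print("knob",v[:2]+R@[-.05,-.1])
# wood ends
for u in [(17,83),(40,188)]: print("wood",atz(p,u,.022))
E
```

```text
[(array([265. , 177.4]), [255, 171, 21, 14, 220])]
[0.50781843 0.13134654 0.052     ]
[array([0.49801018, 0.09704189]), array([0.51751171, 0.30508555]), array([0.6421772 , 0.08628444])]
[ 0.56587972  0.22730701 -0.07667472] -4.393137858801564 [ 0.00261359 -0.00112233 -0.00064883  0.00221115 -0.00196476 -0.00108882]
knob [0.50836666 0.1314308 ]
wood [ 0.40080207 -0.23293436  0.022     ]
wood [ 0.55821052 -0.22265108  0.022     ]
```

```bash
python3 -m pendant '[[0,[-0.022,0.004,0.05],[0,0,4]],[0,[-0.044,0.008,0.1],[0,0,8]],[0,[-0.044,0.008,0.15],[0,0,8]],[0,[-0.044,0.008,0.2],[0,0,8]],[0.3,[-0.044,0.008,0.2],[0,0,8]],[0.3,[-0.044,0.008,0.2],[0,0,8]]]'
python3 - <<'E'
from h import *
p=shot("wrist");save(p,"w3");P,R=pose();print(P,R)
for r in red(p): print(r);X=atz(p,r[0],.052);print(X,"tool delta",R.T@(X-P))
q=shot("scene");s=shot("side");print(red(q),red(s))
E
```

```text
clock: 4.62
tool_pos: [0.5092, 0.1316, 0.1529]
orientation: [[-0.998, 0.07, 0.002], [0.07, 0.998, 0.001], [-0.002, 0.001, -1.0]]
ft_force: [0.4, -0.2, -0.3]
gripper_width: 0.0596
[0.50965039 0.13167925 0.15345692] [[-9.97549379e-01  6.98908269e-02  3.24159264e-03]
 [ 6.98943361e-02  9.97553917e-01  9.82057340e-04]
 [-3.16502664e-03  1.20621966e-03 -9.99994264e-01]]
(array([141.7,   1. ]), [124, 0, 43, 4, 86])
[0.36766891 0.06014864 0.052     ] tool delta [ 0.13695507 -0.08140123  0.10092584]
(array([37.5,  9.1]), [0, 6, 77, 8, 178])
[ 0.36755828 -0.01265448  0.052     ] tool delta [ 0.1319769  -0.15403399  0.10085399]
(array([258.6, 188.7]), [241, 178, 37, 22, 712])
[0.50815835 0.1308679  0.052     ] tool delta [ 0.00175279 -0.00103603  0.1014507 ]
[] [(array([353.4,  23.8]), [326, 0, 53, 40, 734]), (array([493.5,  18.1]), [476, 0, 36, 40, 365]), (array([508.6, 132.5]), [506, 127, 6, 12, 54]), (array([447.7, 353.5]), [442, 348, 12, 13, 94])]
```

View pics/w3.png

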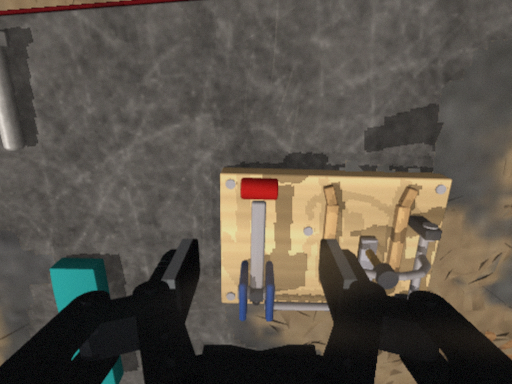

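Image shows the knob centred between the fingers at (259,189) with clear space on both sides. Going down and pinching.

```bash
python3 -m pendant '[[0.3,[0.001,0,0.05],[0,0,0.4]],[0.3,[0.001,-0.001,0.09],[0,0,0.4]],[0.3,[0.001,-0.001,0.117],[0,0,0.4]],[0.3,[0.001,-0.001,0.117],[0,0,0.4]],[1,[0.001,-0.001,0.117],[0,0,0.4]],[1,[0.001,-0.001,0.117],[0,0,0.4]],[1,[0.001,-0.001,0.117],[0,0,0.4]],[1,[0.001,-0.001,0.117],[0,0,0.4]]]' 40
```

```text
clock: 5.78
tool_pos: [0.5086, 0.1318, 0.0363]
orientation: [[-0.997, 0.077, 0.004], [0.077, 0.997, 0.003], [-0.004, 0.003, -1.0]]
ft_force: [-0.2, 3.8, 7.3]
gripper_width: 0.0293
```

```bash
python3 -m pendant '[[1,[-0.0005,0,-0.01],[0,0,0]],[1,[-0.002,0,-0.02],[0,0,0]],[1,[-0.0045,0,-0.03],[0,0,0]],[1,[-0.008,0,-0.039],[0,0,0]],[1,[-0.012,0,-0.048],[0,0,0]],[1,[-0.0175,0,-0.0565],[0,0,0]],[1,[-0.0235,0,-0.0645],[0,0,0]],[1,[-0.030,0,-0.0715],[0,0,0]],[1,[-0.038,0,-0.0785],[0,0,0]],[1,[-0.038,0,-0.0785],[0,0,0]]]'
```

```text
clock: 7.02
tool_pos: [0.5457, 0.1283, 0.1144]
orientation: [[-0.997, 0.076, 0.002], [0.076, 0.997, 0.002], [-0.002, 0.002, -1.0]]
ft_force: [-1.2, 3.1, 8.3]
gripper_width: 0.0289
```

```bash
python3 -m pendant '[[1,[-0.008,0,-0.006],[0,0,0]],[1,[-0.017,0,-0.011],[0,0,0]],[1,[-0.026,0,-0.015],[0,0,0]],[1,[-0.0355,0,-0.018],[0,0,0]],[1,[-0.038,0,-0.019],[0,0,0]],[1,[-0.038,0,-0.019],[0,0,0]]]'
python3 - <<'E'
from h import *
p=shot("wrist");save(p,"w4");print(red(p))
E
```

```text
clock: 7.78
tool_pos: [0.5839, 0.1247, 0.1326]
orientation: [[-0.997, 0.077, 0.002], [0.077, 0.997, 0.001], [-0.002, 0.001, -1.0]]
ft_force: [-0.5, 3.6, 5.9]
gripper_width: 0.0291
[(array([257.4, 249.9]), [226, 234, 67, 31, 1672])]
```

View pics/w4.png

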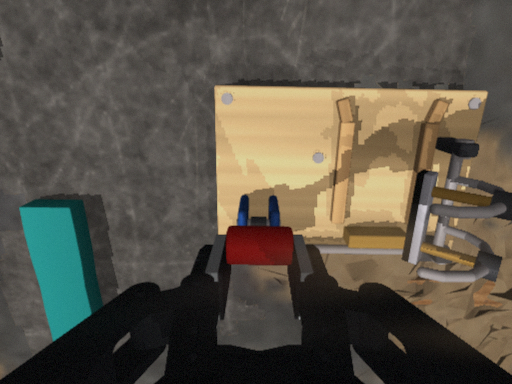

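Lever upright with the arches swung open to the right (around (450,210)). The brass stop is at (375,237), rails at cols ~344 and ~427. Fitting the jig pose from this close view, then releasing.

```bash
python3 - <<'E'
from h import *
from scipy.optimize import least_squares
p=shot("wrist")
J=np.array([[-.055,-.136,.024],[-.055,.076,.024],[.06,-.025,.044]]);U=np.array([(216,87),(487,93),(347,227)])
def w(v,j): c,s=np.cos(v[2]),np.sin(v[2]);return [v[0]+c*j[0]-s*j[1],v[1]+s*j[0]+c*j[1],j[2]]
f=lambda v:np.concatenate([proj(p,w(v,j))-u for j,u in zip(J,U)])
s=least_squares(f,[.566,.225,-.077],x_scale=[.01,.01,.01]);v=s.x;print(v,np.degrees(v[2]),s.fun.round(1))
for j in [[.055,.031,.033],[-.03,.031,.033],[-.03,-.031,.033],[.055,-.031,.033],[-.005,-.1,.15]]: print(j,proj(p,w(v,j)).round())
print("knob open",w(v,[.028,-.1,.1496]))
E
python3 -m pendant '[[0,[0,0,0],[0,0,0]],[0,[0,0,0],[0,0,0]],[0,[0,0,-0.03],[0,0,0]],[0,[0,0,-0.08],[0,0,0]],[0,[0.03,-0.06,-0.08],[0,0,0]],[0,[0.06,-0.12,-0.08],[0,0,0]],[0,[0.09,-0.18,-0.08],[0,0,0]],[0,[0.12,-0.24,-0.08],[0,0,0]],[0,[0.14,-0.28,-0.08],[0,0,0]],[0,[0.14,-0.32,-0.08],[0,0,0]],[0,[0.14,-0.34,-0.08],[0,0,0]],[0,[0.14,-0.34,-0.08],[0,0,0]]]'
python3 - <<'E'
from h import *
p=shot("wrist");save(p,"w5");P,R=pose();print(P);
print([(d["position"],d["conf"],atz(p,d["position"],.022)) for d in robot.look_for("workpiece",p)])
E
```

```text
[ 0.56717499  0.22513028 -0.10165628] -5.8244759049983115 [-3.1 -3.6  2.  -2.3  1.2  8.1]
[0.055, 0.031, 0.033] [411. 226.]
[-0.03, 0.031, 0.033] [431. 124.]
[-0.03, -0.031, 0.033] [350. 121.]
[0.055, -0.031, 0.033] [338. 224.]
[-0.005, -0.1, 0.15] [258. 203.]
knob open [np.float64(0.5848823065554972), np.float64(0.12280506180681201), 0.1496]
clock: 9.38
tool_pos: [0.4166, -0.2058, 0.2115]
orientation: [[-0.997, 0.081, -0.001], [0.081, 0.997, -0.0], [0.001, -0.001, -1.0]]
ft_force: [0.9, 0.3, -0.0]
gripper_width: 0.0854
[ 0.41695134 -0.20428151  0.21157418]
[([236.5, 213.9], 0.67, array([ 0.47102852, -0.23674211,  0.022     ])), ([87.6, 238.7], 0.65, array([ 0.48830123, -0.41489974,  0.022     ])), ([356.9, 325.0], 0.6, array([ 0.63784439, -0.09672757,  0.022     ])), ([366.4, 146.7], 0.31, array([ 0.40506064, -0.09005686,  0.022     ]))]
```

View pics/w5.png

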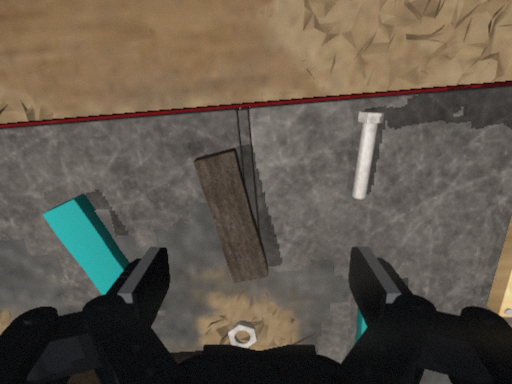

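Dark wood spans (195–237,150–160) to (233–268,272–282). The bolt is at (366,155), nut at (242,334), and the turquoise ones are clear. Now refining the jig pose (the stop point I picked was its foot) and the wood pose.

Run:
```python
from h import *
from scipy.optimize import least_squares
p=shot("wrist");P,R=pose()
q=dict(p);Rt=np.array([[-.997,.077,.002],[.077,.997,.001],[-.002,.001,-1]]);M=np.array(p["mount"]);Rc=Rt@M[:3,:3];tc=Rt@M[:3,3]+[.5839,.1247,.1326];q["R"]=Rc.T;q["t"]=-Rc.T@tc
J=np.array([[-.055,-.136,.024],[-.055,.076,.024],[.06,-.025,.024],[-.03,.031,.033],[-.03,-.031,.033]]);U=np.array([(216,87),(487,93),(347,227),(433,122),(346,121)])
def w(v,j): c,s=np.cos(v[2]),np.sin(v[2]);return np.array([v[0]+c*j[0]-s*j[1],v[1]+s*j[0]+c*j[1],j[2]])
f=lambda v:np.concatenate([proj(q,w(v,j))-u for j,u in zip(J,U)])
s=least_squares(f,[.566,.225,-.077],x_scale=[.01,.01,.01]);v=s.x;print("jig",v,np.degrees(v[2]),s.fun.round(1))
# wood
h=cv2.cvtColor(p["img"],cv2.COLOR_RGB2HSV)
C=np.array([atz(p,u,.022) for u in [(195,160),(237,150),(268,272),(233,282)]]);print(C.round(4))
print("sides",[round(np.linalg.norm(C[i]-C[(i+1)%4]),4) for i in range(4)])
c=C.mean(0);a=(C[2]+C[3]-C[0]-C[1])/2;b=(C[1]-C[0]+C[2]-C[3])/2
print("centre",c,"yaw",np.degrees(np.arctan2(a[1],a[0])),"side yaws",np.degrees(np.arctan2(*(C[2]-C[1])[[1,0]])),np.degrees(np.arctan2(*(C[3]-C[0])[[1,0]])))
cv2.imwrite("pics/wood.png",cv2.resize(p["img"][140:295,175:290],None,fx=4,fy=4,interpolation=cv2.INTER_CUBIC)[:,:,::-1])
```

```text
jig [ 0.5679542   0.22619662 -0.08766971] -5.023104558749866 [-2.6  0.1  2.5 -2.7 -3.  -0.8 -1.6  1.9  4.4  2. ]
[[ 0.4057 -0.2727  0.022 ]
 [ 0.3983 -0.2261  0.022 ]
 [ 0.5509 -0.203   0.022 ]
 [ 0.5617 -0.2471  0.022 ]]
sides [np.float64(0.0472), np.float64(0.1543), np.float64(0.0454), np.float64(0.158)]
centre [ 0.47915401 -0.23723252  0.022     ] yaw 8.979318774684142 side yaws 8.623045790266406 9.327151974255992
```

View pics/wood.png

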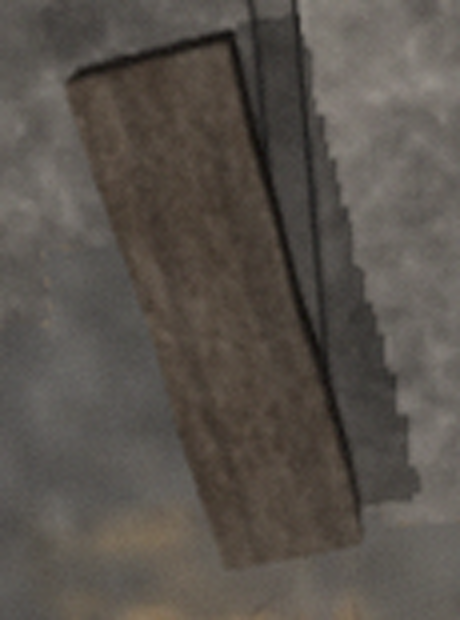

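The crop shows the clean top face; refined corners are about (192,159), (232,149), (264,275), (232,282). Moving above the rear-end grasp point (60 mm behind centre).

```bash
python3 - <<'E'
from h import *
p=shot("wrist");C=np.array([atz(p,u,.022) for u in [(192,159.5),(232.5,148.8),(264.3,275),(232,282.5)]])
print(pose()[0],[round(np.linalg.norm(C[i]-C[(i+1)%4]),4) for i in range(4)])
c=C.mean(0);a=(C[2]+C[3]-C[0]-C[1])/2;t=np.arctan2(a[1],a[0]);print(c,np.degrees(t),"rear",(C[0]+C[1])/2)
g=c-.06*np.array([np.cos(t),np.sin(t),0]);P,R=pose();print("grasp",g,"delta tool",R.T@(g-P),"yaw tool",np.degrees(np.arctan2(-R[0,1],R[1,1])))
E
python3 -m pendant '[[0,[-0.003,-0.02,0.04],[0,0,-7]],[0,[-0.006,-0.044,0.08],[0,0,-14]],[0,[-0.006,-0.044,0.13],[0,0,-14]],[0,[-0.006,-0.044,0.13],[0,0,-14]],[0,[-0.006,-0.044,0.13],[0,0,-14]]]'
python3 - <<'E'
from h import *
p=shot("wrist");save(p,"w6");P,R=pose();print(P,np.degrees(np.arctan2(-R[0,1],R[1,1])))
E
```

```text
[ 0.41751205 -0.20279014  0.21176316] [np.float64(0.0458), np.float64(0.1598), np.float64(0.0413), np.float64(0.1598)]
[ 0.47998877 -0.24026066  0.022     ] 9.159059875103392 rear [ 0.40110701 -0.25297888  0.022     ]
grasp [ 0.42075375 -0.24981121  0.022     ] delta tool [-0.00678982 -0.04670742  0.18974684] yaw tool -4.301331804636255
clock: 10.2
tool_pos: [0.421, -0.2476, 0.0831]
orientation: [[-0.986, -0.168, 0.001], [-0.168, 0.986, -0.0], [-0.001, -0.0, -1.0]]
ft_force: [0.1, 0.1, 1.3]
gripper_width: 0.085
[ 0.42131877 -0.24796955  0.0836163 ] 9.671328903053459
```

View pics/w6.png

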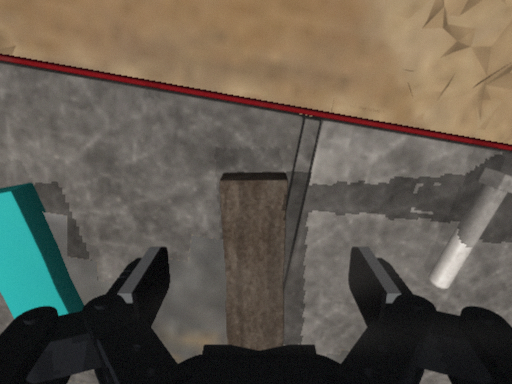

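The wood is centred (col ~254), straight in the jaws, with its rear end at row 178. Descending and gripping.

```bash
python3 -m pendant '[[0,[0,0,0.03],[0,0,0]],[0,[0,0,0.06],[0,0,0]],[0,[0,0,0.077],[0,0,0]],[0,[0,0,0.077],[0,0,0]],[1,[0,0,0.077],[0,0,0]],[1,[0,0,0.077],[0,0,0]],[1,[0,0,0.077],[0,0,0]],[1,[0,0,0.077],[0,0,0]]]' 50
python3 -m pendant '[[1,[0,0,-0.02],[0,0,0]],[1,[0,0,-0.04],[0,0,0]],[1,[0,0,-0.07],[0,0,0]],[1,[0,0,-0.1],[0,0,0]],[1,[0,0,-0.1],[0,0,0]]]'
python3 - <<'E'
from h import *
P,R=pose();print(P,R.round(4));print(robot.observe()["q"])
v=[0.5675,0.2262,-0.0845]
def w(j): c,s=np.cos(v[2]),np.sin(v[2]);return np.array([v[0]+c*j[0]-s*j[1],v[1]+s*j[0]+c*j[1],j[2]])
for x in [-.25,-.2,-.081]: X=w([x,0,.12]);print(x,X,R.T@(X-P))
E
```

```text
clock: 11.25
tool_pos: [0.4207, -0.2489, 0.0062]
orientation: [[-0.986, -0.166, 0.002], [-0.166, 0.986, -0.001], [-0.002, -0.002, -1.0]]
ft_force: [-0.8, 0.7, 9.3]
gripper_width: 0.0461
clock: 11.88
tool_pos: [0.421, -0.249, 0.107]
orientation: [[-0.986, -0.166, 0.004], [-0.166, 0.986, -0.002], [-0.003, -0.003, -1.0]]
ft_force: [-0.6, 0.4, -1.4]
gripper_width: 0.0459
[ 0.42104892 -0.24897065  0.10703555] [[-0.9861 -0.1663  0.0037]
 [-0.1663  0.9861 -0.0024]
 [-0.0032 -0.003  -1.    ]]
[ 45.90653084  27.09444963 -26.08125712 115.74495129  17.94903732
  40.72872819 108.19368657]
-0.25 [0.318392   0.24729987 0.12      ] [ 0.01863734  0.50639079 -0.01455916]
-0.2 [0.3682136 0.2430799 0.12     ] [-0.02978802  0.49394304 -0.01436426]
-0.081 [0.48678901 0.23303636 0.12      ] [-0.14504038  0.46431741 -0.01390038]
```

```bash
python3 -m pendant '[[1,[-0.002,0.04,0],[0,0,1]],[1,[-0.005,0.09,0],[0,0,2.5]],[1,[-0.007,0.14,0],[0,0,4]],[1,[-0.010,0.19,0],[0,0,5.5]],[1,[-0.012,0.24,0],[0,0,7]],[1,[-0.014,0.29,0],[0,0,8.5]],[1,[-0.017,0.34,0],[0,0,10]],[1,[-0.019,0.39,0],[0,0,11.5]],[1,[-0.022,0.44,0],[0,0,13]],[1,[-0.024,0.475,0],[0,0,14.3]],[1,[-0.025,0.495,0],[0,0,14.3]],[1,[-0.025,0.495,0.02],[0,0,14.3]],[1,[-0.025,0.495,0.02],[0,0,14.3]],[1,[-0.025,0.495,0.02],[0,0,14.3]]]'
python3 - <<'E'
from h import *
p=shot("wrist");save(p,"w7");P,R=pose();print(P,np.degrees(np.arctan2(-R[0,1],R[1,1])),robot.observe()["q"])
E
```

```text
clock: 13.62
tool_pos: [0.3619, 0.2435, 0.0848]
orientation: [[-0.997, 0.082, -0.001], [0.082, 0.997, -0.001], [0.001, -0.001, -1.0]]
ft_force: [-0.0, 0.1, -1.9]
gripper_width: 0.0459
[0.36218716 0.24362807 0.08504269] -4.7374099294264 [-21.78684649  25.18618678 -21.34918111 124.27108404  16.45735589
  33.16661505  30.10661559]
```

View pics/w7.png

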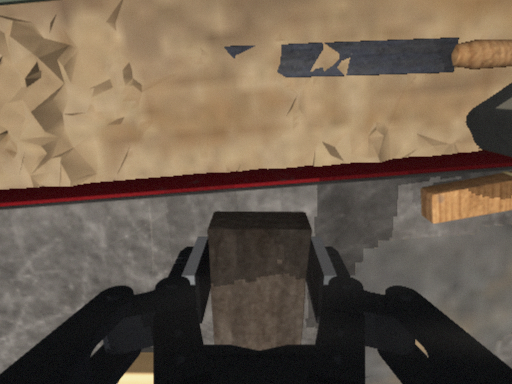

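The wood is held square in the jaws, and the square's stock at (430,205) is well clear. Advancing over the mouth, then lowering.

```bash
python3 -m pendant '[[1,[-0.015,0,0.01],[0,0,0]],[1,[-0.03,0,0.03],[0,0,0]],[1,[-0.03,0,0.045],[0,0,0]],[1,[-0.03,0,0.052],[0,0,0]],[1,[-0.03,0,0.052],[0,0,0]]]'
python3 -m pendant '[[1,[-0.01,0,0],[0,0,0]],[1,[-0.02,0,0],[0,0,0]],[1,[-0.03,0,0],[0,0,0]],[1,[-0.03,0,0],[0,0,0]]]'
python3 - <<'E'
from h import *
P,R=pose();print(P,robot.observe()["ft_force"],robot.observe()["torque"])
p=shot("scene");q=shot("side")
a=cv2.resize(p["img"][150:220,205:290],(800,659),interpolation=cv2.INTER_CUBIC);b=cv2.resize(q["img"][130:195,210:290],(800,650),interpolation=cv2.INTER_CUBIC)
cv2.imwrite("pics/c8.png",cv2.resize(np.hstack([a[:650],b]),(800,325))[:,:,::-1])
E
```

```text
clock: 14.3
tool_pos: [0.3921, 0.2412, 0.0324]
orientation: [[-0.997, 0.082, -0.001], [0.082, 0.997, -0.0], [0.001, -0.001, -1.0]]
ft_force: [0.1, 0.2, -0.6]
gripper_width: 0.0461
clock: 14.8
tool_pos: [0.4231, 0.2389, 0.0329]
orientation: [[-0.997, 0.083, 0.001], [0.083, 0.997, 0.001], [-0.001, 0.001, -1.0]]
ft_force: [0.3, -0.8, -1.8]
gripper_width: 0.0461
[0.42311304 0.23887159 0.03290977] [ 0.32802359 -0.83467476 -1.84438462] [0.04903123 0.1277035  0.01415559]
```

View pics/c8.png

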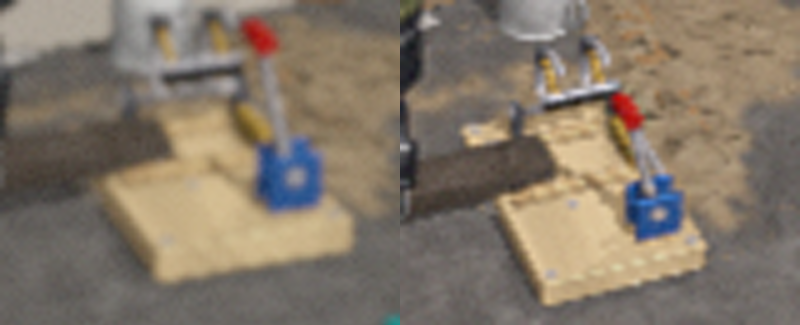

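The wood's front end is in the mouth between the rails, under the open arches, with no side force. Continuing in.

```bash
python3 -m pendant '[[1,[-0.01,0,0],[0,0,0]],[1,[-0.02,0,0],[0,0,0]],[1,[-0.03,0,0],[0,0,0]],[1,[-0.04,0,0],[0,0,0]],[1,[-0.048,0,0],[0,0,0]],[1,[-0.048,0,0.001],[0,0,0]],[1,[-0.048,0,0.002],[0,0,0]],[1,[-0.048,0,0.002],[0,0,0]]]'
python3 -m pendant '[[1,[-0.001,0,0],[0,0,0]],[1,[-0.002,0,0],[0,0,0]],[1,[-0.003,0,0],[0,0,0]],[1,[-0.004,0,0],[0,0,0]],[1,[-0.005,0,0],[0,0,0]],[1,[-0.005,0,0],[0,0,0]]]'
```

```text
clock: 15.9
tool_pos: [0.4693, 0.2351, 0.0307]
orientation: [[-0.997, 0.082, -0.0], [0.082, 0.997, -0.0], [0.0, -0.0, -1.0]]
ft_force: [-0.3, -0.5, -0.8]
gripper_width: 0.046
clock: 16.65
tool_pos: [0.4748, 0.2346, 0.0308]
orientation: [[-0.997, 0.082, 0.0], [0.082, 0.997, 0.0], [-0.0, 0.0, -1.0]]
ft_force: [-0.4, -0.0, -1.3]
gripper_width: 0.0462
```

```bash
python3 -m pendant '[[1,[-0.001,0,0],[0,0,0]],[1,[-0.002,0,0],[0,0,0]],[1,[-0.003,0,0],[0,0,0]],[1,[-0.004,0,0],[0,0,0]],[1,[-0.005,0,0],[0,0,0]],[1,[-0.005,0,0],[0,0,0]]]'
python3 -m pendant '[[1,[-0.001,0,0],[0,0,0]],[1,[-0.0015,0,0],[0,0,0]],[1,[-0.002,0,0],[0,0,0]],[1,[-0.002,0,0],[0,0,0]]]'
```

```text
clock: 17.4
tool_pos: [0.4798, 0.2343, 0.0308]
orientation: [[-0.997, 0.082, 0.0], [0.082, 0.997, 0.0], [-0.0, 0.0, -1.0]]
ft_force: [-0.6, -0.9, -1.2]
gripper_width: 0.0463
clock: 17.9
tool_pos: [0.4817, 0.2341, 0.0308]
orientation: [[-0.997, 0.082, 0.0], [0.082, 0.997, 0.0], [-0.0, 0.0, -1.0]]
ft_force: [0.5, 0.1, -0.8]
gripper_width: 0.0459
```

```bash
python3 -m pendant '[[1,[-0.0005,0,0],[0,0,0]],[1,[-0.001,0,0],[0,0,0]],[1,[-0.0015,0,0],[0,0,0]],[1,[-0.0015,0,0],[0,0,0]]]'
```

```text
clock: 18.4
tool_pos: [0.4833, 0.2339, 0.0308]
orientation: [[-0.997, 0.082, 0.0], [0.082, 0.997, 0.0], [-0.0, 0.0, -1.0]]
ft_force: [0.0, 0.4, -0.6]
gripper_width: 0.0459
```

```bash
python3 -m pendant '[[1,[-0.0005,0,0],[0,0,0]],[1,[-0.001,0,0],[0,0,0]],[1,[-0.001,0,0],[0,0,0]]]'
python3 -m pendant '[[1,[-0.0005,0,0],[0,0,0]],[1,[-0.001,0,0],[0,0,0]],[1,[-0.001,0,0],[0,0,0]]]'
```

```text
clock: 18.77
tool_pos: [0.4842, 0.2339, 0.0308]
orientation: [[-0.997, 0.082, 0.0], [0.082, 0.997, 0.0], [-0.0, 0.0, -1.0]]
ft_force: [0.6, -0.2, -1.2]
gripper_width: 0.0463
clock: 19.15
tool_pos: [0.4852, 0.2338, 0.0308]
orientation: [[-0.997, 0.082, 0.0], [0.082, 0.997, 0.0], [-0.0, 0.0, -1.0]]
ft_force: [1.3, 0.7, -0.2]
gripper_width: 0.0459
```

```bash
python3 -m pendant '[[1,[-0.0005,0,0],[0,0,0]],[1,[-0.001,0,0],[0,0,0]],[1,[-0.001,0,0],[0,0,0]]]'
```

```text
clock: 19.52
tool_pos: [0.4857, 0.2337, 0.0307]
orientation: [[-0.997, 0.082, -0.001], [0.082, 0.997, -0.0], [0.001, -0.0, -1.0]]
ft_force: [-1.0, -0.3, -1.3]
gripper_width: 0.0461
```

```bash
python3 -m pendant '[[1,[-0.0005,0,0],[0,0,0]],[1,[-0.001,0,0],[0,0,0]],[1,[-0.001,0,0],[0,0,0]]]'
```

```text
clock: 19.9
tool_pos: [0.4857, 0.2336, 0.0305]
orientation: [[-0.997, 0.081, -0.002], [0.081, 0.997, -0.001], [0.002, -0.001, -1.0]]
ft_force: [-5.2, 0.1, -0.5]
gripper_width: 0.046
```

```bash
python3 -m pendant '[[1,[-0.0005,0,0],[0,0,0]],[1,[-0.001,0,0],[0,0,0]],[1,[-0.001,0,0],[0,0,0]]]'
```

```text
clock: 20.27
tool_pos: [0.4858, 0.2336, 0.0303]
orientation: [[-0.997, 0.081, -0.004], [0.081, 0.997, -0.001], [0.004, -0.001, -1.0]]
ft_force: [-8.4, 1.2, 0.8]
gripper_width: 0.0457
```

Contact with the stop: 8.4 N and no further travel, with TCP x at 0.4858 against the predicted 0.485. Releasing and rising to check.

```bash
python3 -m pendant '[[1,[0,0,0.0003],[0,0,0]],[0.8,[0.001,0,0.0003],[0,0,0]],[0.6,[0.002,0,0],[0,0,0]],[0,[0.002,0,0],[0,0,0]],[0,[0.002,0,0],[0,0,0]],[0,[0.002,0,-0.04],[0,0,0]],[0,[0.01,0,-0.09],[0,0,0]],[0,[0.02,0,-0.15],[0,0,0]],[0,[0.02,0,-0.2],[0,0,0]],[0,[0.02,0,-0.2],[0,0,0]]]'
python3 - <<'E'
from h import *
p=shot("wrist");save(p,"w9");P,R=pose();print(P,np.degrees(np.arctan2(-R[0,1],R[1,1])))
v=[.566,.2268,-.082]
def w(j): c,s=np.cos(v[2]),np.sin(v[2]);return np.array([v[0]+c*j[0]-s*j[1],v[1]+s*j[0]+c*j[1],j[2]])
for j in [[-.101,.0235,.046],[-.101,-.0235,.046],[.06,.0235,.046],[.06,-.0235,.046],[-.055,-.136,.024],[-.055,.076,.024],[.028,-.1,.15]]: print(j,proj(p,w(j)).round(1))
print(red(p))
E
```

```text
clock: 21.52
tool_pos: [0.4704, 0.2365, 0.2351]
orientation: [[-0.997, 0.083, 0.008], [0.083, 0.997, 0.004], [-0.008, 0.004, -1.0]]
ft_force: [0.2, 0.8, -0.4]
gripper_width: 0.0851
[0.46948182 0.2355045  0.23268737] -4.745642696016244
[-0.101, 0.0235, 0.046] [278.7 159.7]
[-0.101, -0.0235, 0.046] [235.4 159.8]
[0.06, 0.0235, 0.046] [276.2 286.4]
[0.06, -0.0235, 0.046] [238.5 286.6]
[-0.055, -0.136, 0.024] [143.5 193.6]
[-0.055, 0.076, 0.024] [320.6 193.3]
[0.028, -0.1, 0.15] [145.4 326.7]
[(array([179.5,  58.5]), [0, 42, 360, 34, 576]), (array([155.6, 328.2]), [151, 322, 9, 16, 76])]
```

View pics/w9.png

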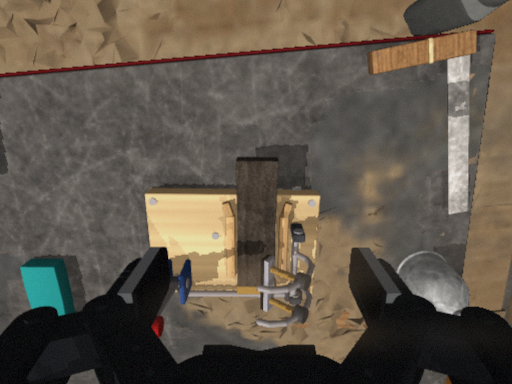

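The wood lies straight in the bed, its rear edge at row 159, cols 237–278 (predicted row 160, cols 235–279), and its front at the yellow stop (250,290). The lever is still up, with red at (156,328). I'll confirm "home" with a gentle nudge on the rear end using shut fingers.

```bash
python3 -m pendant '[[1,[0.02,0,0],[0,0,0]],[1,[0.039,-0.001,0.02],[0,0,0]],[1,[0.039,-0.001,0.07],[0,0,0]],[1,[0.039,-0.001,0.12],[0,0,0]],[1,[0.039,-0.001,0.17],[0,0,0]],[1,[0.039,-0.001,0.2],[0,0,0]],[1,[0.039,-0.001,0.2],[0,0,0]],[1,[0.03,-0.001,0.2],[0,0,0]],[1,[0.025,-0.001,0.2],[0,0,0]],[1,[0.025,-0.001,0.2],[0,0,0]]]'
python3 -m pendant '[[1,[-0.001,0,0],[0,0,0]],[1,[-0.002,0,0],[0,0,0]],[1,[-0.003,0,0],[0,0,0]],[1,[-0.003,0,0],[0,0,0]]]'
```

```text
clock: 22.82
tool_pos: [0.4445, 0.2363, 0.0318]
orientation: [[-0.997, 0.083, 0.002], [0.083, 0.997, 0.001], [-0.002, 0.001, -1.0]]
ft_force: [0.5, 0.4, -0.6]
gripper_width: 0.0002
clock: 23.32
tool_pos: [0.4463, 0.236, 0.0308]
orientation: [[-0.997, 0.082, 0.0], [0.082, 0.997, -0.0], [-0.0, -0.0, -1.0]]
ft_force: [-0.2, 0.6, 0.8]
gripper_width: 0.0003
```

```bash
python3 -m pendant '[[1,[-0.001,0,0],[0,0,0]],[1,[-0.002,0,0],[0,0,0]],[1,[-0.003,0,0],[0,0,0]],[1,[-0.004,0,0],[0,0,0]],[1,[-0.004,0,0],[0,0,0]]]'
```

```text
clock: 23.95
tool_pos: [0.4503, 0.2356, 0.0308]
orientation: [[-0.997, 0.082, 0.0], [0.082, 0.997, 0.0], [-0.0, 0.0, -1.0]]
ft_force: [0.1, -0.8, 0.3]
gripper_width: 0.0001
```

```bash
python3 -m pendant '[[1,[-0.001,0,0],[0,0,0]],[1,[-0.002,0,0],[0,0,0]],[1,[-0.002,0,0],[0,0,0]]]'
```

```text
clock: 24.32
tool_pos: [0.4523, 0.2355, 0.0308]
orientation: [[-0.997, 0.082, 0.0], [0.082, 0.997, 0.0], [-0.0, 0.0, -1.0]]
ft_force: [0.4, -0.3, 0.4]
gripper_width: 0.0001
```

```bash
python3 -m pendant '[[1,[-0.001,0,0],[0,0,0]],[1,[-0.0015,0,0],[0,0,0]],[1,[-0.0015,0,0],[0,0,0]]]'
```

```text
clock: 24.7
tool_pos: [0.4537, 0.2354, 0.0308]
orientation: [[-0.997, 0.082, -0.0], [0.082, 0.997, 0.0], [0.0, 0.0, -1.0]]
ft_force: [-0.1, -1.1, -0.6]
gripper_width: -0.0003
```

```bash
python3 -m pendant '[[1,[-0.0005,0,0],[0,0,0]],[1,[-0.001,0,0],[0,0,0]],[1,[-0.001,0,0],[0,0,0]]]'
```

```text
clock: 25.08
tool_pos: [0.4547, 0.2353, 0.0308]
orientation: [[-0.997, 0.082, -0.0], [0.082, 0.997, 0.0], [0.0, 0.0, -1.0]]
ft_force: [0.7, 0.0, -0.2]
gripper_width: 0.0001
```

```bash
python3 -m pendant '[[1,[-0.0005,0,0],[0,0,0]],[1,[-0.001,0,0],[0,0,0]],[1,[-0.001,0,0],[0,0,0]]]'
```

```text
clock: 25.45
tool_pos: [0.4551, 0.2352, 0.0307]
orientation: [[-0.997, 0.082, -0.001], [0.082, 0.997, -0.0], [0.001, -0.0, -1.0]]
ft_force: [-2.5, -0.1, 1.4]
gripper_width: -0.0001
```

```bash
python3 -m pendant '[[1,[-0.0005,0,0],[0,0,0]],[1,[-0.001,0,0],[0,0,0]],[1,[-0.001,0,0],[0,0,0]]]'
```

```text
clock: 25.82
tool_pos: [0.4552, 0.2352, 0.0307]
orientation: [[-0.997, 0.081, -0.002], [0.081, 0.997, -0.001], [0.002, -0.001, -1.0]]
ft_force: [-6.6, 0.2, 5.3]
gripper_width: 0.0002
```

No sliding and immediate firm contact at x = 0.455, so the wood is home. Now to the knob.

```bash
python3 -m pendant '[[1,[0.01,0,0],[0,0,0]],[1,[0.03,0,-0.03],[0,0,0]],[0.3,[0.03,0,-0.08],[0,0,0]],[0.3,[0.02,0,-0.14],[0,0,0]],[0.3,[-0.01,-0.02,-0.19],[0,0,0]],[0.3,[-0.05,-0.06,-0.19],[0,0,0]],[0.3,[-0.09,-0.099,-0.19],[0,0,0]],[0.3,[-0.137,-0.099,-0.19],[0,0,0]],[0.3,[-0.137,-0.099,-0.19],[0,0,0]],[0.3,[-0.137,-0.099,-0.19],[0,0,0]]]'
python3 - <<'E'
from h import *
p=shot("wrist");P,R=pose();print(P,np.degrees(np.arctan2(-R[0,1],R[1,1])))
for r in red(p): X=atz(p,r[0],.153);print(r,X,R.T@(X-P))
E
```

```text
clock: 27.08
tool_pos: [0.5843, 0.1258, 0.2204]
orientation: [[-0.997, 0.081, -0.001], [0.081, 0.997, 0.0], [0.001, 0.0, -1.0]]
ft_force: [-1.1, 0.9, 0.8]
gripper_width: 0.0596
[0.58402822 0.12598727 0.22067697] -4.6248608550731545
(array([256.9, 205.5]), [237, 194, 42, 23, 872]) [0.58505099 0.12363285 0.153     ] [-0.00124932 -0.00226355  0.06767627]
```

```bash
python3 -m pendant '[[0.3,[-0.001,-0.0015,0.03],[0,0,0]],[0.3,[-0.001,-0.0015,0.06],[0,0,0]],[0.3,[-0.001,-0.0015,0.087],[0,0,0]],[0.3,[-0.001,-0.0015,0.087],[0,0,0]],[1,[-0.001,-0.0015,0.087],[0,0,0]],[1,[-0.001,-0.0015,0.087],[0,0,0]],[1,[-0.001,-0.0015,0.087],[0,0,0]]]' 40
```

```text
clock: 28.0
tool_pos: [0.5865, 0.1244, 0.1355]
orientation: [[-0.997, 0.082, 0.002], [0.082, 0.997, 0.001], [-0.002, 0.001, -1.0]]
ft_force: [-2.5, 1.2, 6.4]
gripper_width: 0.029
```

```bash
python3 -m pendant '[[1,[0.005,0,0.001],[0,0,0]],[1,[0.0095,0,0.003],[0,0,0]],[1,[0.0145,0,0.0045],[0,0,0]],[1,[0.019,0,0.0065],[0,0,0]],[1,[0.0235,0,0.0085],[0,0,0]],[1,[0.028,0,0.011],[0,0,0]],[1,[0.032,0,0.0135],[0,0,0]],[1,[0.0365,0,0.0165],[0,0,0]],[1,[0.0405,0,0.019],[0,0,0]],[1,[0.044,0,0.0225],[0,0,0]],[1,[0.048,0,0.026],[0,0,0]],[1,[0.048,0,0.026],[0,0,0]]]'
```

```text
clock: 29.5
tool_pos: [0.5417, 0.1287, 0.1117]
orientation: [[-0.997, 0.082, 0.009], [0.082, 0.997, 0.002], [-0.009, 0.003, -1.0]]
ft_force: [-0.4, -0.4, 20.6]
gripper_width: 0.0289
```

```bash
python3 -m pendant '[[1,[0.0035,0,0.0035],[0,0,0]],[1,[0.007,0,0.007],[0,0,0]],[1,[0.010,0,0.011],[0,0,0]],[1,[0.013,0,0.015],[0,0,0]],[1,[0.0155,0,0.019],[0,0,0]],[1,[0.018,0,0.0235],[0,0,0]],[1,[0.018,0,0.0235],[0,0,0]]]'
```

```text
clock: 30.38
tool_pos: [0.5214, 0.1305, 0.0866]
orientation: [[-0.997, 0.081, 0.004], [0.081, 0.997, 0.002], [-0.004, 0.002, -1.0]]
ft_force: [-4.8, 2.1, 13.6]
gripper_width: 0.0294
```

```bash
python3 -m pendant '[[0.3,[0,0,0],[0,0,0]],[0.3,[0,0,0],[0,0,0]],[0.3,[0,0,-0.025],[0,0,0]],[0.3,[0,0,-0.045],[0,0,0]],[1,[0,0,-0.045],[0,0,0]],[1,[0,0,-0.045],[0,0,0]],[1,[0,0,-0.045],[0,0,0]]]'
python3 - <<'E'
from h import *
p=shot("wrist");P,R=pose();print(P,np.degrees(np.arctan2(-R[0,1],R[1,1])),robot.observe()["ft_force"])
for r in red(p): X=atz(p,r[0],.104);print(r,X,R.T@(X-P))
E
```

```text
clock: 31.25
tool_pos: [0.5197, 0.1288, 0.1284]
orientation: [[-0.997, 0.082, -0.002], [0.082, 0.997, -0.0], [0.002, -0.001, -1.0]]
ft_force: [-0.5, -0.5, 0.1]
gripper_width: 0.0049
[0.51974559 0.12889296 0.12845953] -4.69706954632669 [-0.04889572 -0.96894276  0.13775014]
(array([255.2, 243.5]), [236, 230, 29, 30, 357]) [0.52835451 0.125228   0.104     ] [-0.00891445 -0.00293636  0.0244484 ]
(array([283.4, 238.4]), [279, 233, 10, 11, 99]) [0.52637305 0.14214698 0.104     ] [-0.00555418  0.01376354  0.02444539]
```

Run:
```python
from h import *
p=shot("wrist");print([r for r in red(p)])
v=[.566,.2268,-.082];c,s=np.cos(v[2]),np.sin(v[2])
def w(j): return np.array([v[0]+c*j[0]-s*j[1],v[1]+s*j[0]+c*j[1],j[2]])
for a in [.4,.5,.55,.6,.7]:
    k=np.array([.05-.1*np.cos(a),-.1,.052+.1*np.sin(a)])
    pts=np.array([proj(p,w(k+[.009*np.cos(t),y,.009*np.sin(t)])) for t in np.linspace(0,6.28,60) for y in(-.015,.015)])
    print(a,w(k),pts.min(0).round(1),pts.max(0).round(1))
```

```text
[(array([243.8, 236.2]), [236, 231, 28, 14, 163]), (array([281.3, 239. ]), [273, 233, 16, 16, 169])]
0.4 [0.51584457 0.13058484 0.09094183] [237.1 200.5] [287.6 229.5]
0.5 [0.5201778  0.13022872 0.09994255] [236.2 212.3] [288.7 242.6]
0.55 [0.52267519 0.13002347 0.10426872] [235.7 219. ] [289.3 249.9]
0.6 [0.52538494 0.12980078 0.10846425] [235.3 226.1] [289.9 257.7]
0.7 [0.53141396 0.12930528 0.11642177] [234.4 241.8] [290.9 274.7]
```

Knob is at about 0.62 rad (it rose a bit on release). Pressing from above with shut fingers, along the arc.

```bash
python3 -m pendant '[[1,[-0.004,0.001,0],[0,0,0]],[1,[-0.004,0.001,0.006],[0,0,0]],[1,[-0.003,0.001,0.010],[0,0,0]],[1,[-0.002,0.001,0.014],[0,0,0]],[1,[0,0.001,0.018],[0,0,0]],[1,[0.001,0.001,0.022],[0,0,0]],[1,[0.003,0.001,0.026],[0,0,0]]]'
```

```text
clock: 32.22
tool_pos: [0.515, 0.1307, 0.1035]
orientation: [[-0.997, 0.081, -0.003], [0.081, 0.997, -0.001], [0.003, -0.001, -1.0]]
ft_force: [-7.2, 0.8, 11.6]
gripper_width: -0.0003
```

```bash
python3 -m pendant '[[1,[0.0003,0,0.001],[0,0,0]],[1,[0.0006,0,0.002],[0,0,0]],[1,[0.001,0,0.003],[0,0,0]]]'
```

```text
clock: 32.6
tool_pos: [0.5139, 0.1308, 0.1003]
orientation: [[-0.997, 0.081, -0.004], [0.081, 0.997, -0.001], [0.004, -0.001, -1.0]]
ft_force: [-8.6, 0.6, 10.8]
gripper_width: -0.0
```

```bash
python3 -m pendant '[[1,[0.0003,0,0.001],[0,0,0]],[1,[0.0006,0,0.002],[0,0,0]],[1,[0.001,0,0.003],[0,0,0]]]'
```

```text
clock: 32.98
tool_pos: [0.5131, 0.1309, 0.0972]
orientation: [[-0.997, 0.081, -0.003], [0.081, 0.997, -0.0], [0.003, -0.001, -1.0]]
ft_force: [-7.2, 1.6, 9.2]
gripper_width: 0.0003
```

```bash
python3 -m pendant '[[1,[0.001,0,0.001],[0,0,0]],[1,[0.002,0,0.002],[0,0,0]],[1,[0.003,0,0.003],[0,0,0]]]'
```

```text
clock: 33.35
tool_pos: [0.5116, 0.131, 0.0944]
orientation: [[-0.997, 0.081, -0.001], [0.081, 0.997, -0.0], [0.001, -0.0, -1.0]]
ft_force: [-1.0, -0.5, 5.3]
gripper_width: 0.0
```

```bash
python3 -m pendant '[[1,[0.001,0,0.001],[0,0,0]],[1,[0.0015,0,0.002],[0,0,0]]]'
```

```text
clock: 33.6
tool_pos: [0.5108, 0.1311, 0.0926]
orientation: [[-0.997, 0.082, 0.001], [0.082, 0.997, 0.0], [-0.001, 0.0, -1.0]]
ft_force: [-1.8, -0.3, 6.2]
gripper_width: -0.0004
```

```bash
python3 -m pendant '[[1,[0.0005,0,0.001],[0,0,0]],[1,[0.001,0,0.002],[0,0,0]]]'
```

```text
clock: 33.85
tool_pos: [0.5101, 0.1312, 0.0908]
orientation: [[-0.997, 0.082, 0.001], [0.082, 0.997, 0.0], [-0.001, 0.0, -1.0]]
ft_force: [-0.9, -0.9, 8.5]
gripper_width: 0.0002
```

```bash
python3 -m pendant '[[1,[0.0003,0,0.0005],[0,0,0]],[1,[0.0005,0,0.001],[0,0,0]]]'; python3 -c "
from h import *
print(robot.observe()['ft_force'])"
```

```text
clock: 34.1
tool_pos: [0.5098, 0.1312, 0.09]
orientation: [[-0.997, 0.082, 0.002], [0.082, 0.997, 0.0], [-0.002, 0.0, -1.0]]
ft_force: [-0.8, -0.8, 10.7]
gripper_width: -0.0004
[-0.80417136 -0.77999658 10.73011232]
```

```bash
python3 -m pendant '[[1,[0.0003,0,0.0005],[0,0,0]],[1,[0.0005,0,0.001],[0,0,0]]]'
```

```text
clock: 34.35
tool_pos: [0.5094, 0.1313, 0.0891]
orientation: [[-0.997, 0.082, 0.002], [0.082, 0.997, 0.0], [-0.002, 0.0, -1.0]]
ft_force: [-0.9, -0.3, 9.7]
gripper_width: -0.0001
```

Force rose from a low of about 4.7 N to 9–10 N over 4 mm past the bite at z≈0.093, which puts about 18–20 N on the wood. Lifting off, then touching back to within 1 mm to confirm the lever holds.

```bash
python3 -m pendant '[[1,[0,0,-0.002],[0,0,0]],[1,[0,0,-0.006],[0,0,0]],[1,[0,0,-0.01],[0,0,0]],[1,[0,0,-0.01],[0,0,0]]]'
python3 -m pendant '[[1,[0,0,0.002],[0,0,0]],[1,[0,0,0.004],[0,0,0]],[1,[0,0,0.005],[0,0,0]],[1,[0,0,0.005],[0,0,0]]]'
```

```text
clock: 34.85
tool_pos: [0.509, 0.1311, 0.0986]
orientation: [[-0.997, 0.082, 0.0], [0.082, 0.997, 0.0], [-0.0, 0.0, -1.0]]
ft_force: [-0.1, 0.0, 0.1]
gripper_width: 0.0001
clock: 35.35
tool_pos: [0.5087, 0.131, 0.0931]
orientation: [[-0.997, 0.082, -0.0], [0.082, 0.997, -0.0], [0.0, -0.0, -1.0]]
ft_force: [0.6, -0.4, 0.0]
gripper_width: 0.0
```

```bash
python3 -m pendant '[[1,[0,0,0.001],[0,0,0]],[1,[0,0,0.0015],[0,0,0]],[1,[0,0,0.0015],[0,0,0]]]'
```

```text
clock: 35.72
tool_pos: [0.5088, 0.131, 0.0918]
orientation: [[-0.997, 0.082, -0.0], [0.082, 0.997, -0.0], [0.0, -0.0, -1.0]]
ft_force: [-0.4, 0.9, -0.5]
gripper_width: 0.0003
```

```bash
python3 -m pendant '[[1,[0,0,0.0007],[0,0,0]],[1,[0,0,0.0013],[0,0,0]],[1,[0,0,0.0013],[0,0,0]]]'
```

```text
clock: 36.1
tool_pos: [0.5088, 0.131, 0.0904]
orientation: [[-0.997, 0.082, -0.0], [0.082, 0.997, -0.0], [0.0, -0.0, -1.0]]
ft_force: [-0.1, -0.1, -0.8]
gripper_width: -0.0002
```

```bash
python3 -m pendant '[[1,[0,0,0.0005],[0,0,0]],[1,[0,0,0.001],[0,0,0]],[1,[0,0,0.001],[0,0,0]]]'
```

```text
clock: 36.48
tool_pos: [0.5088, 0.131, 0.0894]
orientation: [[-0.997, 0.082, -0.0], [0.082, 0.997, 0.0], [0.0, 0.0, -1.0]]
ft_force: [0.2, -0.6, 0.3]
gripper_width: -0.0004
```

```bash
python3 -m pendant '[[1,[0,0,-0.01],[0,0,0]],[1,[0,0,-0.04],[0,0,0]],[1,[0,0,-0.09],[0,0,0]],[1,[0.01,-0.03,-0.14],[0,0,0]],[1,[0.01,-0.05,-0.17],[0,0,0]],[1,[0.01,-0.05,-0.17],[0,0,0]],[1,[0.01,-0.05,-0.17],[0,0,0]]]'
python3 - <<'E'
from h import *
p=shot("wrist");print(red(p),robot.observe()["ft_force"])
v=[.566,.2268,-.082];c,s=np.cos(v[2]),np.sin(v[2])
def w(j): return np.array([v[0]+c*j[0]-s*j[1],v[1]+s*j[0]+c*j[1],j[2]])
for a in [.2,.28,.4]: print(a,proj(p,w([.05-.1*np.cos(a),-.1,.055+.1*np.sin(a)])))
# wood rear edge: dark mask, compare with prediction for home
R=np.array([proj(p,w([-.101,y,.046])) for y in(-.0235,.0235)]);print("rear pred",R.round(1))
g=cv2.cvtColor(p["img"],cv2.COLOR_RGB2GRAY);u=int(R[:,0].mean())
print("col",u,[(r,int(g[r,u-6:u+7].mean())) for r in range(int(R[0,1])-8,int(R[0,1])+9)])
r=int(R[0,1])+12;print("row",r,[(k,int(g[r-3:r+4,k].mean())) for k in list(range(int(R[0,0])-8,int(R[0,0])+8))+list(range(int(R[1,0])-8,int(R[1,0])+8))])
E
```

```text
clock: 37.35
tool_pos: [0.4944, 0.0824, 0.2593]
orientation: [[-0.997, 0.082, -0.0], [0.082, 0.997, 0.0], [0.0, 0.0, -1.0]]
ft_force: [-0.2, -0.6, 0.2]
gripper_width: -0.0
[(array([245.3,  35. ]), [0, 13, 489, 46, 867]), (array([305.8, 179.8]), [292, 172, 29, 16, 435])] [0.25744077 0.0322439  0.18796267]
0.2 [305.25456608 176.94406825]
0.28 [306.20841434 180.58349366]
0.4 [307.61164231 187.29501606]
rear pred [[371.8 124.7]
 [413.5 124.8]]
col 392 [(116, 63), (117, 65), (118, 66), (119, 67), (120, 65), (121, 63), (122, 61), (123, 56), (124, 39), (125, 26), (126, 45), (127, 60), (128, 61), (129, 63), (130, 64), (131, 62), (132, 64)]
row 136 [(363, 85), (364, 60), (365, 36), (366, 33), (367, 33), (368, 37), (369, 38), (370, 52), (371, 69), (372, 75), (373, 66), (374, 66), (375, 70), (376, 74), (377, 75), (378, 76), (405, 70), (406, 72), (407, 72), (408, 72), (409, 72), (410, 68), (411, 67), (412, 67), (413, 67), (414, 66), (415, 66), (416, 66), (417, 67), (418, 66), (419, 66), (420, 67)]
```

The lever sits at about 0.28 rad (red at row 179.8, predicted 180.6), and the wood's rear edge is at row 125 (predicted 124.7). Both are where they should be, and the robot is clear. Handing in.

```bash
python3 -c "
from rig import robot
print(robot.sign_off())"
```

```text
the job is handed in; nothing more can be done
None
```

The wood is clamped home in the jig and I handed the job in at about 37 s. No verdict was reported.

**What I did:**
- **Lever up:** I pinched the knob and lifted the lever along its arc to about 1.33 rad, and the arches swung open.
- **Wood in:** I picked the dark offcut up by its rear end and slid it in between the rails until the wrist read 8.4 N at the stop. After letting go, I nudged its rear end to 6.6 N; it did not slide, so it was already home.
- **Lever down:** I brought the lever down pinched to about 0.5 rad. From there I pressed with shut fingers until the push rose from about 4.7 N to 9–10 N.

**Last checks:**
- **Lever:** it stayed put after I let go. Touching back down to z = 0.0894, against 0.0891 when I stopped pressing, met no force. The camera puts it at about 0.28 rad.
- **Wood:** its rear edge appears at row 125 in the image, with 124.7 predicted for fully home.
- **Robot:** it is clear of everything.

**What was less certain:**
- **Grip force:** it is inferred to be about 18–20 N, not measured. The push readings are noisy by about 1 N, and the last two disagreed in order (10.0, then 9.1 N).
- **Lever after release:** after I let go of the pinch at 0.51 rad, the lever stood at about 0.62, perhaps dragged by the fingers. I pressed it down again from there.
- **Force while pressing:** it briefly reached about 20 N on the pinched lever on the way down, mostly along the lever.
- **Loose items:** I did not re-measure the bolt, nut, square and oil can at the end; nothing suggested they were touched.

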